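Switch on the guarded power unit on the reception desk

TASK

Switch on the power unit on the reception desk, the box whose toggle sits under a hinged guard: lift the guard well up with a finger and, while the finger keeps it up, flip the toggle beneath it fully over to the hinge side, then draw back and let the guard drop shut. Nothing is to be picked up: leave the bare toggle of the other box and the things around as they are.

Things in the scene. Friction and masses are not known exactly. Their poses are not given: they have to be found in the camera images.
- power_unit: White metal box fixed to the desk, 150 deep (x) x 130 wide (y) x 75 mm high, at a varying place and yaw, left or right of the other box. Origin at desk height below its toggle's pivot; x points from front to back, y to its left, z up. Front face at x=-18, back at x=+132, flat top at z=75 mm. On top at the front, a grey plastic hood (the guard) covers a steel toggle.
- guard_hinge (a point): Middle of the guard's hinge axis, which runs along the power unit's y; fixed to the unit at x=+32, y=0, z=95 mm in its frame. Two steel brackets carry the pin at y=+-51 mm and rise to z=102 mm.
- guard (a joint): Angle of the guard: 0 shut, grows as its front edge rises, stop at 1.0 rad. About 50 g, no latch: falls shut from any angle unless held. Thin-walled hood, open below and behind, 92 mm wide (86 between its cheeks). Shut, in the unit's frame: x=-34 to +36 mm, flat top at z=123, cheeks down to z=90; its front wall is 14 mm ahead of the box's front face, so a finger can get up under it.
- guard_edge (a point): Middle of the guard's lower front edge, on the axis of a rounded bar 8 mm thick, about 90 mm long along y; moves with the guard. Shut: x=-30, y=0, z=89 mm in the unit's frame (62 mm ahead of the hinge, 6 mm below it). All is free in front of it, and below it down to the desk.
- toggle (a joint): Angle of the power unit's toggle: 0 = off, leaning 20 degrees to the box's front; 0.7 = on, leaning 20 degrees to the back (the hinge side); a stop at each end. Pivots about y at x=0, z=75 mm. Stays where it is left; moves with about 1.7 N at its ball. May start up to 0.06 rad off its stop.
- toggle_tip (a point): Centre of the 14 mm steel ball on the power unit's toggle, 30 mm from its pivot (stem 7 mm thick). Off: x=-10, z=103 mm in the unit's frame; on: x=+10, z=103 mm. Under the guard when that is shut.
- plain_unit: The other box, to be left alone: same white box, same size and same kind of frame, but with no guard, so that its steel toggle stands bare.
- plain_toggle_tip (a point): Centre of the ball on the bare toggle of the other box, to be left where it is.
- mouse_mid (a point): A black computer mouse, about 105 by 60 by 36 mm, loose in front of the boxes; point at its middle, 18 mm above the desk.
- gel_bottle_mid (a point): A green gel bottle, 60 mm across, 150 mm high, loose, to the left; point at its middle, 75 mm above the desk.
- mug_mid (a point): A white mug, 80 mm across, 90 mm high, loose, to the right; point at its middle, 45 mm above the desk.
Not all that is in view belongs to the job. Leave any purple or yellow look-alike of the power_unit alone.

How it is judged:
On the way, in this order (a step that is already met when the one before it is completed fails the run):
1. the guard is lifted by more than 0.25 rad, with the toggle still off (below 0.2 rad) (value of joint guard above 0.25 rad and value of joint toggle below 0.2 rad), for 0.1 s.
2. the toggle is fully over (above 0.6 rad) while the finger keeps the guard up (above 0.15 rad) (value of joint toggle above 0.6 rad and value of joint guard above 0.15 rad), for 0.1 s.
At the end, for the whole second after the job is handed in: The toggle is over to the hinge side (above 0.6 of 0.7 rad), the guard is shut (below 0.05 rad) and at rest, the bare toggle of the other box is within 8 mm of where it was, and mouse, bottle and mug are within 20 mm of where they were (value of joint toggle above 0.6 rad and value of joint guard below 0.05 rad and velocity of joint guard between -0.05 and 0.05 rad/s and distance of plain_toggle_tip from where it was at the start of the episode below 0.008 m and not (distance of mouse_mid from where it was at the start of the episode above 0.02 m) and not (distance of gel_bottle_mid from where it was at the start of the episode above 0.02 m) and not (distance of mug_mid from where it was at the start of the episode above 0.02 m)); the robot touches nothing.
It fails at once if the bare toggle of the other box is moved by more than 8 mm (distance of plain_toggle_tip from where it was at the start of the episode above 0.008 m).
It fails at once if mouse, bottle or mug is moved or lifted by more than 20 mm (distance of any of mouse_mid, gel_bottle_mid, mug_mid from where it was at the start of the episode above 0.02 m).
It also fails if it takes over 40 s, if anything falls off the work surface, if the arm or the gripper's body presses on something with over 40 N, if the wrist force passes 120 N, or if a joint passes its speed limit or range.

ROBOT

A 7-joint arm with a two-finger parallel gripper is mounted at the origin on the work surface. World frame = base frame: x ahead of the robot, y to its left, z up, the work surface at z = 0. Lengths are in m, angles in rad, forces in N, time in s.
With the tool pointing down it reaches from about 0.35 to 0.9 m from the base axis. Payload 19.9 kg.
Tool frame: the origin (TCP) lies on the centre line of the jaws, within the pads' length; the fingertips stand 14 mm ahead of it and the grasp point (between the pads) lies 5 mm behind it (ctrl.tips_ahead is the distance from the TCP to the fingertips, in m); z points along the fingers, y is the line along which they close (so a half turn about z gives the same grasp; the last joint's range is limited). The gripper opens to 94 mm and grips with 3 to 60 N. Pads are 16 mm wide; open, the fingers measure 119 mm over their backs; the gripper's body (75 mm by 177 mm) begins 78 mm behind the grasp point.
Start: joints at [1.149, 0.417, -0.01, 1.614, 0.005, 1.111, -0.053], TCP at [0.232, -0.58, 0.219] pointing down, gripper open.
Joint ranges: [-2.81, 2.81], [-0.39, 2.02], [-1.27, 1.25], [0.06, 2.57], [-1.19, 4.33], [0.19, 2], [-2.82, 2.82]. Speed limits (rad/s): [1.89, 1.89, 2.39, 2.39, 3.01, 3.01, 3.01].

INTERFACE

Orientations are given as a unit quaternion [w, x, y, z].
In Python, from station import ctrl gives the robot as it stands.
- The arm moves only by the tool drive_tool, never from a script. Its argument "plan" is a list of rows, each a list of 7 numbers: the opening in per cent of the stroke, from 0 (shut) to 100 (fully open), then the shift along the tool's x, y, z in cm, then the turn, a rotation vector about the tool's x, y, z in rad. A call has 1 to 10 rows; each row shifts and turns the commanded pose from where the row before left it, along the tool's axes as they then stand; what a row does not reach is not made up. A row lasts 1/12 s, in which the tool goes at most 41.7 mm and 7.16 degrees, less where a joint would pass 70% of its speed; a pose out of reach is approached as far as the arm can. A call with a gripper value outside its range is refused whole. The fingers move at their own pace and stop on an object; "newtons" is the grip in N (left out, the last holds). Time passes only in rows, so rows that do not move let the fingers close. It gives the time, the measured TCP pose, the force, the opening and the grip force at its end, in the units of the state.
- ctrl.observe(): the state, without advancing time (a new reading comes with each control period).
- ctrl.camera(name): name is "scene" or "top" or "wrist"; returns a dict with "img" (420x560x3 uint8, red, green, blue), "mtx" (3x3 intrinsics, pixels), "rvec" (rotation vector, rad) and "tvec" (3), from world to camera coordinates, as OpenCV has them. Camera axes: x right, y down, z forward; pixel columns grow to the right and rows downward; lengths in m; the calibration is good to about 2 mm. A picture is of the moment at which its call begins. There is no depth.
- ctrl.job_done(): hands the job in; it is judged then, once.
Trained networks look in the newest picture that a camera, given by its name, has taken for a name from the list of things; names that differ only in an ending like _2 or _b are one class to them, and where a whole thing is asked for, a point or a joint stands for the part that bears it (a point fixed in the world has none). Each returns a list of dicts, best first, with "conf" (0 to 1); they miss things now and then, are a little off and sometimes report something else, mostly with a low value. They report only what shows in the picture. A call takes as long as a camera call. They do not tell look-alikes from the thing itself.
- ctrl.outline_of(name, camera): "mask" (420x560 bool, what is visible of it) and "rect" ([left, top, right, bottom] in pixels, round what is visible of it).
- ctrl.landmark_of(name, camera): "xy" ([column, row] in pixels: a listed point, or the origin of a listed thing).
The state is a dict: "time_s": time; "joint_pos": joint angles; "joint_velocities": joint speeds; "joint_efforts": joint torques, N m; "eef_pos": TCP position; "eef_rot": TCP orientation; "ft_force": force on the tool from outside, world axes, zero at the start; "wrist_torque": the same for the moment, N m; "gripper_width": opening from 0.0 (shut) to 1.0 (fully open); "grasp_force": force on a finger pad.
Only numpy, scipy, OpenCV 4.12 (cv2) and the standard library are available. Lean on these libraries where they do the work, as an engineer would, in place of code of your own. Each camera call takes 0.05 s, during which the arm holds its last target. There are 200 camera calls.

## Working session

There is one attempt and no reset: what is moved stays moved. The work goes in short steps, Python scripts to look and compute and a tool call to move; the robot and the scene stay as the last step left them, time stands still between calls to the robot, and variables do not carry over. Pictures are saved under pics/ and viewed, at most 10 in all, crops included, and the job is handed in when it is done.

Besides the shell and the picture viewer there is one more tool, called after "Request:" by a JSON object that holds its "fn" and its "kwargs". drive_tool: Moves the arm, as the interface text tells. Its arguments: {"type":"object","properties":{"plan":{"type":"array"},"newtons":{"type":"number"}},"required":["plan"]}

```bash
mkdir -p pics; cat > h.py <<'E'
import numpy as np, cv2
from station import ctrl
def save(n,f,crop=None,s=1):
    c=ctrl.camera(n); im=c["img"]
    if crop: im=im[crop[1]:crop[3],crop[0]:crop[2]]
    im=cv2.resize(im,None,fx=s,fy=s,interpolation=cv2.INTER_CUBIC)
    cv2.imwrite("pics/"+f,im[:,:,::-1]); return c
def ray(c,xy):
    R=cv2.Rodrigues(np.array(c["rvec"],float))[0]; t=np.array(c["tvec"],float).ravel()
    d=R.T@np.linalg.solve(c["mtx"],[xy[0],xy[1],1.]); return -R.T@t,d
def onz(c,xy,z):
    o,d=ray(c,xy); return o+d*(z-o[2])/d[2]
def proj(c,p): return cv2.projectPoints(np.array(p,float).reshape(-1,3),np.array(c["rvec"],float),np.array(c["tvec"],float),np.array(c["mtx"]),None)[0].reshape(-1,2)
E
python3 - <<'E'
from h import *
np.set_printoptions(precision=3,suppress=True)
ims=[]
Z=dict(power_unit=0,guard_hinge=.095,guard_edge=.089,plain_unit=0,plain_toggle_tip=.103,toggle_tip=.103,mouse_mid=.018,gel_bottle_mid=.075,mug_mid=.045)
for n in("scene","top"):
    c=save(n,n+"0.png")
    for k,z in Z.items():
        for d in ctrl.landmark_of(k,n)[:3]: print(n,k,round(d["conf"],2),np.array(d["xy"]),onz(c,d["xy"],z))
E
```

```text
scene power_unit 0.9 [334.9 167. ] [0.322 0.183 0.   ]
scene power_unit 0.86 [196.2 194.2] [ 0.305 -0.282 -0.   ]
scene power_unit 0.68 [263.3 253. ] [ 0.603 -0.162  0.   ]
scene guard_hinge 0.97 [344.5 148.7] [0.355 0.192 0.095]
scene guard_hinge 0.79 [ 86.4 243.6] [ 0.508 -0.591  0.095]
scene guard_hinge 0.78 [272.5 235. ] [ 0.633 -0.146  0.095]
scene guard_edge 0.93 [189.3 165.5] [ 0.272 -0.286  0.089]
scene guard_edge 0.93 [330.9 139.7] [0.288 0.176 0.089]
scene guard_edge 0.77 [261.9 219.9] [ 0.566 -0.153  0.089]
scene plain_unit 0.75 [361.3 225.8] [0.598 0.138 0.   ]
scene plain_toggle_tip 0.61 [356.9 199.6] [0.591 0.114 0.103]
scene plain_toggle_tip 0.17 [298.7 200.2] [ 0.54  -0.038  0.103]
scene mouse_mid 0.83 [298.1 201.9] [ 0.461 -0.005  0.018]
scene gel_bottle_mid 0.64 [472.4 210.8] [0.711 0.414 0.075]
scene mug_mid 0.57 [169.8 255.2] [ 0.568 -0.403  0.045]
scene mug_mid 0.19 [360.8 229.1] [0.647 0.105 0.045]
top power_unit 0.91 [191.2 278.7] [0.316 0.186 0.   ]
top power_unit 0.72 [336.4 278.2] [ 0.317 -0.28   0.   ]
top power_unit 0.59 [294.6 191.4] [ 0.603 -0.149  0.   ]
top guard_hinge 0.65 [439.5 214.8] [ 0.506 -0.591  0.095]
top guard_hinge 0.59 [184.2 269.1] [0.34  0.191 0.095]
top guard_hinge 0.58 [338.2 268.9] [ 0.34  -0.274  0.095]
top guard_edge 0.82 [341.2 290.7] [ 0.275 -0.282  0.089]
top guard_edge 0.76 [189.2 288.5] [0.283 0.175 0.089]
top guard_edge 0.67 [444.1 232. ] [ 0.453 -0.604  0.089]
top plain_unit 0.95 [207.5 193. ] [0.598 0.141 0.   ]
top plain_toggle_tip 0.71 [297.  190.6] [ 0.582 -0.152  0.103]
top mouse_mid 0.67 [249.2 234.4] [0.457 0.    0.018]
top gel_bottle_mid 0.75 [117.1 160.1] [0.69  0.423 0.075]
top gel_bottle_mid 0.43 [249.4 234.4] [ 0.449 -0.004  0.075]
top mug_mid 0.55 [377.2 200.2] [ 0.563 -0.412  0.045]
```

View pics/scene0.png

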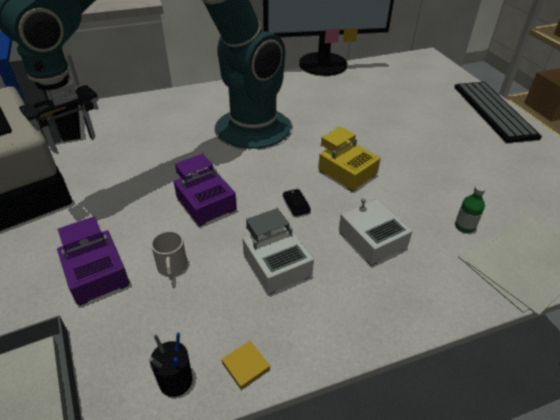

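View pics/top0.png

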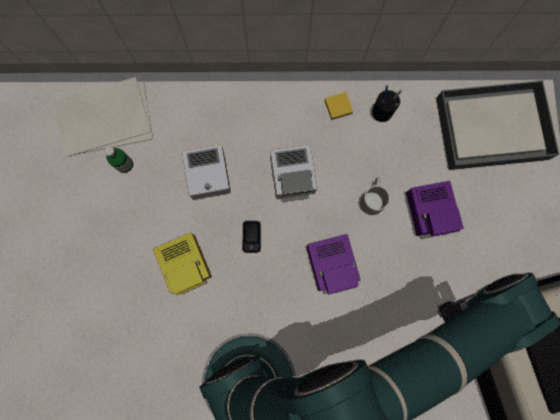

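Candidates in the scene view are purple (88,258), purple (204,187), yellow (350,158) and the white box with a grey hood (278,250). Only the last matches the white metal and grey guard description. The white box at (375,230) has a bare toggle, so it is the plain unit. I'll confirm in a crop and fit the unit's pose.

```bash
cat > fit.py <<'E'
from h import *
from scipy.optimize import minimize
def boxp(x0,x1,y,z0,z1): return [[a,b,c] for a in(x0,x1) for b in(-y,y) for c in(z0,z1)]
BOX=np.array(boxp(-.018,.132,.065,0,.075)); HOOD=np.array(boxp(-.034,.036,.046,.09,.123))
def W(p,q):
    c,s=np.cos(q[2]),np.sin(q[2]); return np.asarray(p)@np.array([[c,s,0],[-s,c,0],[0,0,1]])+[q[0],q[1],0]
def sil(c,q,S=4):
    m=np.zeros((420*S,560*S),np.uint8)
    for P in(BOX,HOOD): cv2.fillConvexPoly(m,cv2.convexHull(((proj(c,W(P,q))+.5)*S).astype(np.int32)),1)
    return cv2.resize(m.astype(np.float32),(560,420),interpolation=cv2.INTER_AREA)
E
python3 - <<'E'
from fit import *
np.set_printoptions(precision=3,suppress=True)
s=ctrl.observe(); print({k:np.array(s[k]) for k in("time_s","joint_pos","eef_pos","eef_rot","ft_force","gripper_width")})
print([a for a in dir(ctrl) if a[0]!="_"])
D=[]
for n in("scene","top"):
    c=save(n,n+"1.png",(225,190,345,300),5) if n=="scene" else ctrl.camera(n)
    for o in ctrl.outline_of("power_unit",n):
        u,v=proj(c,[.63,-.15,.06])[0]; l,t,r,b=o["rect"]
        if l<u<r and t<v<b: D.append((c,o["mask"].astype(np.float32))); print(n,o["rect"],o["conf"]); break
def cost(q): return sum(np.abs(sil(c,q)-m).sum() for c,m in D)
for D0 in (D,D[:1],D[1:]):
    f=lambda q:sum(np.abs(sil(c,q)-m).sum() for c,m in D0)
    r=minimize(f,[.603,-.155,.05],method="Nelder-Mead",options=dict(initial_simplex=[[.603,-.155,.05],[.613,-.155,.05],[.603,-.145,.05],[.603,-.155,.15]])); print(r.x,r.fun)
E
```

```text
{'time_s': array(1.), 'joint_pos': array([ 1.149,  0.417, -0.01 ,  1.614,  0.005,  1.111, -0.053]), 'eef_pos': array([ 0.232, -0.58 ,  0.219]), 'eef_rot': array([-0.   ,  0.982,  0.189, -0.   ]), 'ft_force': array([-0.661, -0.472,  0.026]), 'gripper_width': array(1.)}
['PlanningError', 'camera', 'job_done', 'landmark_of', 'observe', 'outline_of', 'tips_ahead']
scene [239.0, 208.7, 313.5, 295.9] 0.56
top [271.6, 146.6, 317.9, 199.2] 0.83
[ 0.603 -0.15   0.127] 405.3125
[ 0.597 -0.149  0.112] 289.25
[ 0.604 -0.151  0.139] 91.25
```

View pics/scene1.png

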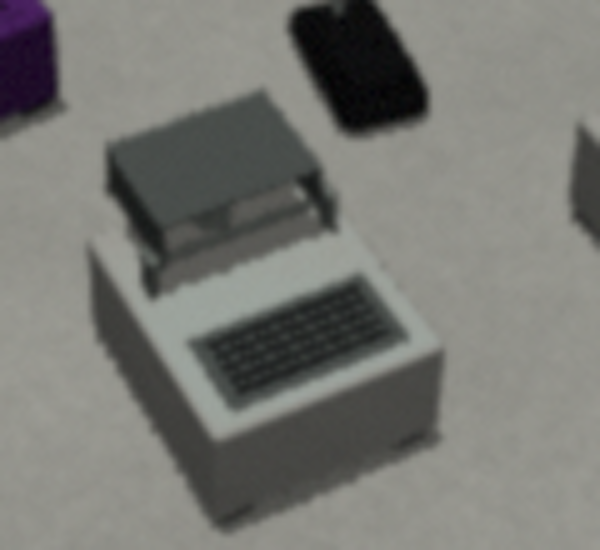

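The crop shows the white box with the grey hood at the front of its top, so this is the power unit. Its pose is about (0.603, -0.150), yaw 0.13. I'll shut the gripper and move off, recording joints as I go to learn the kinematics.

Request:
{"fn": "drive_tool", "kwargs": {"plan": [[0,2.5,-1.7,-2.5,0,0,0],[0,2.5,-1.7,-2.5,0,0,0],[0,2.5,-1.7,-2.5,0,0,0],[0,2.5,-1.7,-2.5,0,0,0],[0,2.5,-1.7,-2.5,0,0,0],[0,2.5,-1.7,-2.5,0,0,0]], "newtons": 20}}

```text
time_s: 1.7
eef_pos: [0.3337, -0.4287, 0.3708]
eef_rot: [0.0, 0.982, 0.189, -0.0]
ft_force: [0.1, -0.7, -0.2]
gripper_width: 0.614
grasp_force: 0.0
```

```bash
cat > log.py <<'E'
import json
from h import *
np.set_printoptions(precision=3,suppress=True)
s=ctrl.observe(); r=[list(map(float,s[k])) for k in("joint_pos","eef_pos","eef_rot")]
open("log.jsonl","a").write(json.dumps(r)+"\n"); print(s["time_s"],*[np.array(a) for a in r],np.array(s["ft_force"]),s["gripper_width"])
E
echo '[[1.149, 0.417, -0.01, 1.614, 0.005, 1.111, -0.053],[0.232, -0.58, 0.219],[0,0.982,0.189,0]]' > log.jsonl; python3 log.py
```

```text
1.7 [ 0.936  0.167 -0.097  1.605  0.017  1.371 -0.354] [ 0.334 -0.429  0.371] [ 0.     0.982  0.189 -0.   ] [ 0.087 -0.7   -0.198] 0.6137753733289765
```

Request:
{"fn": "drive_tool", "kwargs": {"plan": [[0,0,0,0,0.12,0,0],[0,0,0,0,0.12,0,0],[0,0,0,0,0.12,0,0],[0,0,0,0,0.12,0,0],[0,0,0,0,0,0.12,0.1],[0,0,0,0,0,0.12,0.1],[0,0,0,0,0,0.12,0.1]]}}

```text
time_s: 2.28
eef_pos: [0.3337, -0.4308, 0.3683]
eef_rot: [-0.251, 0.965, 0.03, 0.066]
ft_force: [1.3, 0.3, -0.4]
gripper_width: 0.116
grasp_force: 0.0
```

```bash
python3 log.py
```

```text
2.2833 [ 1.079  0.41  -0.035  1.385 -0.341  1.737 -0.454] [ 0.334 -0.431  0.368] [-0.251  0.965  0.03   0.066] [ 1.304  0.274 -0.39 ] 0.11573427186398334
```

```bash
cat > kin.py <<'E'
import json,itertools,numpy as np
from scipy.spatial.transform import Rotation as R
from scipy.optimize import least_squares
def load():
    return [(np.array(q),np.array(p),R.from_quat([e[1],e[2],e[3],e[0]])) for q,p,e in map(json.loads,open("log.jsonl"))]
def fk(q,P,sg):
    o1,o7,h,a,b,d,e,e2,w=P; s1,s3,s5,s7,s4=sg
    A=R.from_euler("z",s1*q[0]+o1)*R.from_euler("y",q[1]); p=np.array([0,0,h])+A.apply([0,0,a])
    A=A*R.from_euler("z",s3*q[2]); p=p+A.apply([e,0,0]); A=A*R.from_euler("y",q[3])
    p=p+A.apply([e2,0,b]); A=A*R.from_euler("z",s5*q[4])*R.from_euler("y",q[5]); p=p+A.apply([w,0,0])
    A=A*R.from_euler("z",s7*q[6]+o7); return p+A.apply([0,0,d]),A
def res(P,sg,D,wr=.5):
    out=[]
    for q,p,r in D:
        x,A=fk(q,P,sg); out+=list(x-p)+list(wr*(A*r.inv()).as_rotvec())
    return np.array(out+list(.002*np.array([P[6],P[7],P[8]])))
def fit():
    D=load(); best=None
    for sg in itertools.product((1,-1),(1,-1),(1,-1),(1,-1),(1,)):
        for o1 in(0,-2.3,2.3):
          for o7 in(0,1.57,3.14,-1.57):
            f=least_squares(res,[o1,o7,.36,.42,.4,.25,0,0,0],args=(sg,D),max_nfev=60)
            if best is None or f.cost<best[0]: best=(f.cost,f.x,sg)
    return best
if __name__=="__main__":
    c,P,sg=fit(); np.set_printoptions(precision=4,suppress=True); print(c,P,sg); json.dump([list(P),sg],open("kin.json","w"))
    for q,p,r in load(): x,A=fk(q,P,sg); print((x-p)*1000,(A*r.inv()).magnitude())
E
python3 kin.py
```

```text
8.660366266150943e-05 [-0.0474  1.5255  0.2698  0.4583  0.4607  0.305   0.0078 -0.0478  0.0017] (-1, -1, -1, -1, 1)
[ 0.8006 -0.0017 -0.1105] 0.0022864229713330866
[3.5886 3.3485 0.1135] 0.0020937317202624163
[ 0.0247 -0.003  -0.0031] 0.02416922316957929
```

```bash
cat > ik.py <<'E'
from kin import *
np.set_printoptions(precision=3,suppress=True)
P,sg=json.load(open("kin.json"))
LO=np.array([-2.81,-.39,-1.27,.06,-1.19,.19,-2.82])+.05; HI=np.array([2.81,2.02,1.25,2.57,4.33,2,2.82])-.05
U=(.603,-.15,.13)
def Rt(pitch,yaw,flip=1):
    z=np.array([np.cos(pitch)*np.cos(yaw),np.cos(pitch)*np.sin(yaw),-np.sin(pitch)]); y=flip*np.array([-np.sin(yaw),np.cos(yaw),0])
    return R.from_matrix(np.c_[np.cross(y,z),y,z])
def world(u,z):
    c,s=np.cos(U[2]),np.sin(U[2]); return np.array([U[0]+c*u[0]-s*u[1],U[1]+s*u[0]+c*u[1],z])
def ik(p,r,q0,reg=.01):
    f=lambda q:np.r_[(fk(q,P,sg)[0]-p)*5,(fk(q,P,sg)[1]*r.inv()).as_rotvec(),reg*(q-q0)]
    return least_squares(f,np.clip(q0,LO+.01,HI-.01),bounds=(LO,HI))
E
python3 - <<'E'
from ik import *
q0=load()[-1][0]
for pitch in(.5,.65,.8):
  for fl in(1,-1):
    for q5 in(0,1.5,3.1):
      for q7 in(-2,0,2):
        g=np.array([.2,.6,0,2.1,q5,.6,q7]); r=ik(world((-.05,0),.10),Rt(pitch,U[2],fl),g,.002)
        if r.cost<1e-4: print(pitch,fl,r.x)
E
```

```text
0.5 1 [ 1.619  0.971 -1.22   2.494  3.199  0.477 -0.552]
0.5 1 [ 0.501  0.428  0.043  2.492  3.965  0.923 -1.815]
0.5 1 [ 1.619  0.971 -1.22   2.494  3.199  0.477 -0.552]
0.5 1 [ 1.619  0.971 -1.22   2.494  3.199  0.477 -0.552]
0.5 1 [ 0.434  0.43   0.113  2.492  3.971  0.944 -1.839]
0.5 1 [ 0.854  0.45  -0.334  2.492  3.92   0.812 -1.674]
0.5 -1 [ 0.896  0.457 -0.38   2.492  3.912  0.798  1.488]
0.5 -1 [ 0.68   0.432 -0.148  2.492  3.946  0.868  1.394]
0.5 -1 [0.249 0.447 0.311 2.492 3.984 1.005 1.236]
0.5 -1 [ 0.58   0.428 -0.042  2.492  3.958  0.899  1.355]
0.65 1 [ 1.555  0.775 -1.22   2.451  3.013  0.333 -0.576]
0.65 1 [ 0.552  0.341 -0.059  2.449  4.058  0.657 -1.951]
0.65 1 [ 1.555  0.775 -1.22   2.451  3.013  0.333 -0.576]
0.65 1 [ 1.555  0.776 -1.22   2.451  3.013  0.333 -0.576]
0.65 1 [ 0.428  0.341  0.074  2.448  4.076  0.691 -1.992]
0.65 1 [ 1.55   0.766 -1.213  2.451  3.039  0.332 -0.607]
0.65 -1 [ 1.555  0.775 -1.22   2.451  3.013  0.333  2.566]
0.65 -1 [ 1.555  0.775 -1.22   2.451  3.013  0.333  2.566]
0.65 -1 [0.262 0.351 0.253 2.448 4.097 0.738 1.097]
0.65 -1 [ 0.572  0.341 -0.081  2.449  4.055  0.651  1.197]
0.8 1 [ 1.158  0.389 -0.782  2.385  4.016  0.24  -1.856]
0.8 1 [ 1.158  0.389 -0.783  2.385  4.015  0.24  -1.855]
0.8 1 [ 0.583  0.291 -0.145  2.384  4.28   0.426 -2.216]
0.8 1 [ 1.158  0.389 -0.783  2.385  4.016  0.24  -1.856]
0.8 -1 [ 1.158  0.389 -0.783  2.385  4.015  0.24   1.287]
0.8 -1 [ 1.158  0.389 -0.783  2.385  4.016  0.24   1.286]
0.8 -1 [ 0.582  0.291 -0.144  2.384  4.28   0.426  0.926]
0.8 -1 [ 0.583  0.291 -0.145  2.384  4.28   0.426  0.926]
```

```bash
cat > path.py <<'E'
from ik import *
import sys
E
python3 - <<'E'
from ik import *
g=np.array([.5,.4,0,2.4,3.6,.8,-1.6])
for yaw in(-.25,-.1):
  for pitch in(.5,.6,.7):
    for x,z in((-.12,.16),(-.08,.084),(-.045,.084),(-.045,.13),(-.02,.11)):
      r=ik(world((x,0),z),Rt(pitch,yaw,1),g,.004); print(yaw,pitch,x,z,r.x,"%.0e"%r.cost)
E
```

```text
-0.25 0.5 -0.12 0.16 [-0.746  0.105  1.2    2.52   4.041  0.411 -2.373] 4e-02
-0.25 0.5 -0.08 0.084 [-0.741  0.818  1.2    2.52   3.767  1.006 -2.597] 2e-02
-0.25 0.5 -0.045 0.084 [-0.826  0.958  1.2    2.52   3.581  1.064 -2.645] 4e-03
-0.25 0.5 -0.045 0.13 [-0.824  0.64   1.2    2.52   3.65   0.845 -2.453] 4e-03
-0.25 0.5 -0.02 0.11 [ 0.29   0.387 -0.082  2.519  3.136  0.834 -1.579] 2e-06
-0.25 0.6 -0.12 0.16 [-0.801  0.039  1.2    2.52   3.973  0.28  -2.314] 2e-02
-0.25 0.6 -0.08 0.084 [-0.767  0.712  1.2    2.52   3.834  0.857 -2.589] 1e-02
-0.25 0.6 -0.045 0.084 [-0.827  0.84   1.2    2.52   3.673  0.944 -2.611] 3e-04
-0.25 0.6 -0.045 0.13 [ 0.21   0.236  0.034  2.52   3.214  0.572 -1.66 ] 2e-04
-0.25 0.6 -0.02 0.11 [ 0.27   0.329 -0.061  2.482  3.136  0.64  -1.59 ] 2e-06
-0.25 0.7 -0.12 0.16 [-0.809  0.024  1.2    2.52   4.024  0.24  -2.363] 8e-03
-0.25 0.7 -0.08 0.084 [-0.784  0.637  1.2    2.52   3.892  0.75  -2.596] 2e-03
-0.25 0.7 -0.045 0.084 [ 0.278  0.327 -0.041  2.493  3.18   0.55  -1.615] 2e-06
-0.25 0.7 -0.045 0.13 [ 0.291  0.201 -0.054  2.483  3.192  0.413 -1.631] 3e
[... 548 characters left out ...]
-0.1 0.6 -0.08 0.084 [-0.628  0.772  1.2    2.52   3.961  1.125 -2.509] 5e-03
-0.1 0.6 -0.045 0.084 [ 0.4    0.385 -0.047  2.52   3.501  0.741 -1.696] 8e-07
-0.1 0.6 -0.045 0.13 [ 0.444  0.25  -0.093  2.518  3.557  0.611 -1.77 ] 9e-07
-0.1 0.6 -0.02 0.11 [ 0.407  0.337 -0.093  2.47   3.482  0.641 -1.714] 6e-07
-0.1 0.7 -0.12 0.16 [ 1.684  0.061 -1.22   2.52   4.28   0.311 -2.396] 5e-03
-0.1 0.7 -0.08 0.084 [-0.671  0.672  1.2    2.52   4.015  0.954 -2.52 ] 8e-04
-0.1 0.7 -0.045 0.084 [ 0.425  0.336 -0.091  2.48   3.526  0.552 -1.738] 9e-07
-0.1 0.7 -0.045 0.13 [ 0.462  0.212 -0.129  2.47   3.632  0.43  -1.862] 2e-06
-0.1 0.7 -0.02 0.11 [ 0.417  0.297 -0.118  2.425  3.53   0.459 -1.778] 1e-06
```

```bash
python3 - <<'E'
from ik import *
g=np.array([.45,.3,-.1,2.45,3.6,.55,-1.8])
for yaw in(-.1,.05):
  for pitch in(.7,.78,.86):
    for x,z in((-.07,.18),(-.065,.15),(-.065,.084),(-.045,.084),(-.045,.12),(-.015,.11)):
      r=ik(world((x,0),z),Rt(pitch,yaw,1),g,.003); print(yaw,pitch,x,z,r.x,"%.0e"%r.cost)
E
```

```text
-0.1 0.7 -0.07 0.18 [ 0.493  0.046 -0.116  2.491  3.951  0.339 -2.178] 2e-06
-0.1 0.7 -0.065 0.15 [ 0.496  0.129 -0.13   2.501  3.762  0.399 -1.979] 5e-07
-0.1 0.7 -0.065 0.084 [ 0.42   0.313 -0.053  2.52   3.573  0.576 -1.764] 1e-07
-0.1 0.7 -0.045 0.084 [ 0.413  0.335 -0.078  2.48   3.531  0.553 -1.745] 5e-08
-0.1 0.7 -0.045 0.12 [ 0.446  0.238 -0.112  2.473  3.606  0.457 -1.832] 6e-08
-0.1 0.7 -0.015 0.11 [ 0.394  0.303 -0.101  2.414  3.529  0.456 -1.785] 8e-08
-0.1 0.78 -0.07 0.18 [ 0.452  0.037 -0.088  2.442  4.276  0.24  -2.514] 5e-06
-0.1 0.78 -0.065 0.15 [ 0.542  0.115 -0.192  2.454  3.946  0.272 -2.174] 2e-06
-0.1 0.78 -0.065 0.084 [ 0.452  0.283 -0.103  2.482  3.617  0.428 -1.819] 8e-08
-0.1 0.78 -0.045 0.084 [ 0.423  0.308 -0.103  2.441  3.582  0.409 -1.808] 1e-07
-0.1 0.78 -0.045 0.12 [ 0.484  0.218 -0.166  2.43   3.695  0.317 -1.93 ] 4e-07
-0.1 0.78 -0.015 0.11 [ 0.422  0.285 -0.142  2.371  3.596  0.315 -1.858] 3e-07
-0.1 0.86 -0.07 0.18 [-0.325  0.055  0.682  2.44   4.28   0.24  -2.548] 3e-03
-0.1 0.86 -0.065 0.15 [ 0.052  0.115  0.301  2.419  4.28   0.24  -2.541] 3e-04
[... 1037 characters left out ...]
.045 0.084 [ 0.572  0.329 -0.176  2.411  3.952  0.43  -1.971] 9e-07
0.05 0.78 -0.045 0.12 [ 0.594  0.241 -0.198  2.4    4.139  0.374 -2.181] 2e-06
0.05 0.78 -0.015 0.11 [ 0.599  0.309 -0.252  2.344  4.021  0.343 -2.081] 2e-06
0.05 0.86 -0.07 0.18 [ 1.364  0.115 -0.99   2.44   4.28   0.24  -2.335] 6e-03
0.05 0.86 -0.065 0.15 [ 1.037  0.167 -0.663  2.419  4.28   0.24  -2.318] 2e-03
0.05 0.86 -0.065 0.084 [ 0.635  0.289 -0.236  2.409  4.13   0.323 -2.141] 2e-06
0.05 0.86 -0.045 0.084 [ 0.654  0.319 -0.29   2.369  4.082  0.288 -2.109] 2e-06
0.05 0.86 -0.045 0.12 [ 0.768  0.245 -0.412  2.365  4.28   0.24  -2.323] 1e-04
0.05 0.86 -0.015 0.11 [ 0.587  0.298 -0.262  2.301  4.28   0.24  -2.358] 1e-05
```

```bash
cat > step.py <<'E'
from ik import *
from scipy.linalg import logm,expm
def T(p,r): M=np.eye(4); M[:3,:3]=r.as_matrix(); M[:3,3]=p; return M
def row(A,B,n=None):
    rel=np.linalg.inv(A)@B; L=np.real(logm(rel))
    ang=np.linalg.norm(R.from_matrix(rel[:3,:3]).as_rotvec()); k=max(int(np.ceil(max(ang/.115,np.linalg.norm(L[:3,3])/.036))),1)
    n=n or k; t=expm(L/n); return n,k,np.r_[t[:3,3]*100,R.from_matrix(t[:3,:3]).as_rotvec()]
E
python3 - <<'E'
from step import *
q0=load()[-1][0]
A=ik(world((-.065,0),.15),Rt(.7,-.1,1),np.array([.5,.13,-.13,2.5,3.7,.4,-1.95]),.001).x
W=[q0,np.array([.9,.15,-.05,1.75,.9,1.1,-.8]),np.array([.7,.1,-.1,2.1,2.1,.9,-1.2]),np.array([.6,.1,-.1,2.35,3.1,.65,-1.6]),A]
for a,b in zip(W,W[1:]):
    pa,ra=fk(a,P,sg); pb,rb=fk(b,P,sg)
    n,k,r=row(T(pa,ra),T(pb,rb)); print("to",pb,rb.as_matrix()[:,2],k,r, np.abs(b-a).max()/2.1*12)
E
```

```text
to [ 0.208 -0.605  0.412] [-0.386 -0.628 -0.676] 12 [-1.396  1.377 -0.156 -0.091 -0.065 -0.011] 7.0899827396822666
to [ 0.414 -0.576  0.478] [ 0.179 -0.983 -0.052] 10 [ 0.904  1.857 -1.02  -0.094 -0.021 -0.062] 6.857142857142858
to [ 0.577 -0.362  0.333] [ 0.819 -0.527 -0.227] 9 [ 2.28   2.501 -0.963 -0.086  0.036 -0.049] 5.7142857142857135
to [ 0.539 -0.158  0.15 ] [ 0.761 -0.076 -0.644] 8 [ 2.671  2.277 -0.303 -0.053  0.058 -0.029] 3.7656479410373374
```

Request:
{"fn": "drive_tool", "kwargs": {"plan": [[0,-1.4,1.38,-0.16,-0.091,-0.065,-0.011],[0,-1.4,1.38,-0.16,-0.091,-0.065,-0.011],[0,-1.4,1.38,-0.16,-0.091,-0.065,-0.011],[0,-1.4,1.38,-0.16,-0.091,-0.065,-0.011],[0,-1.4,1.38,-0.16,-0.091,-0.065,-0.011],[0,-1.4,1.38,-0.16,-0.091,-0.065,-0.011],[0,-1.4,1.38,-0.16,-0.091,-0.065,-0.011],[0,-1.4,1.38,-0.16,-0.091,-0.065,-0.011],[0,-1.4,1.38,-0.16,-0.091,-0.065,-0.011],[0,-1.4,1.38,-0.16,-0.091,-0.065,-0.011]]}}

```text
time_s: 3.12
eef_pos: [0.2235, -0.5814, 0.3901]
eef_rot: [0.221, 0.942, 0.128, -0.216]
ft_force: [-0.1, -0.9, 0.0]
gripper_width: 0.006
grasp_force: 0.0
```

```bash
python3 log.py; python3 kin.py; python3 - <<'E'
from step import *
q0,p0,r0=load()[-1]
A=ik(world((-.065,0),.15),Rt(.7,-.1,1),np.array([.5,.13,-.13,2.5,3.7,.4,-1.95]),.001).x
B=T(p0,r0)
for b in [np.array([.7,.1,-.1,2.1,2.1,.9,-1.2]),np.array([.6,.1,-.1,2.35,3.1,.65,-1.6]),A]:
    M=T(*fk(b,P,sg)); print(M[:3,3],row(B,M)); B=M
E
```

```text
3.1167 [ 0.819  0.189  0.039  1.67   0.653  1.21  -0.659] [ 0.223 -0.581  0.39 ] [ 0.221  0.942  0.128 -0.216] [-0.131 -0.949  0.004] 0.00552687790767511
0.000212478002047445 [-0.0453  1.5291  0.2859  0.4632  0.4397  0.3145  0.0526 -0.0414  0.0216] (-1, -1, -1, -1, 1)
[ 2.4692 -0.7075 -3.5301] 0.0038273910785060366
[6.4525 1.6217 2.0573] 0.003664914574024559
[2.4963 2.53   0.3428] 0.022880284398343862
[-0.7461  4.606   1.13  ] 0.027105974581341723
[ 0.423 -0.602  0.515] (12, 12, array([ 0.305,  1.934, -0.787, -0.09 , -0.031, -0.055]))
[ 0.612 -0.383  0.379] (10, 10, array([ 2.014,  2.528, -0.761, -0.077,  0.033, -0.044]))
[ 0.549 -0.164  0.153] (10, 10, array([ 2.673,  1.91 , -0.163, -0.045,  0.055, -0.024]))
```

Request:
{"fn": "drive_tool", "kwargs": {"plan": [[0,0.31,1.93,-0.79,-0.09,-0.031,-0.055],[0,0.31,1.93,-0.79,-0.09,-0.031,-0.055],[0,0.31,1.93,-0.79,-0.09,-0.031,-0.055],[0,0.31,1.93,-0.79,-0.09,-0.031,-0.055],[0,0.31,1.93,-0.79,-0.09,-0.031,-0.055],[0,0.31,1.93,-0.79,-0.09,-0.031,-0.055],[0,0.31,1.93,-0.79,-0.09,-0.031,-0.055],[0,0.31,1.93,-0.79,-0.09,-0.031,-0.055],[0,0.31,1.93,-0.79,-0.09,-0.031,-0.055],[0,0.31,1.93,-0.79,-0.09,-0.031,-0.055]]}}

```text
time_s: 3.95
eef_pos: [0.3874, -0.6178, 0.5016]
eef_rot: [0.553, 0.644, 0.417, -0.325]
ft_force: [0.3, -0.4, 0.9]
gripper_width: 0.005
grasp_force: 0.0
```

```bash
python3 log.py; python3 kin.py; python3 - <<'E'
from step import *
q0,p0,r0=load()[-1]
B=T(p0,r0)
for b in [np.array([.6,.1,-.1,2.3,3.1,.75,-1.6])]:
    M=T(*fk(b,P,sg)); print(M[:3,3],M[:3,2],row(B,M)); B=M
M=T(world((-.065,0),.15),Rt(.7,-.1)); print(row(B,M))
for p in(.7,): print(ik(world((-.065,0),.15),Rt(.7,-.1,1),np.array([.5,.13,-.13,2.5,3.7,.4,-1.95]),.001).x)
E
```

```text
3.95 [ 0.628  0.14  -0.01   1.939  1.75   0.911 -0.973] [ 0.387 -0.618  0.502] [ 0.553  0.644  0.417 -0.325] [ 0.318 -0.441  0.9  ] 0.004802975696875485
0.0005303529154692967 [-0.0373  1.542   0.2863  0.4803  0.4669  0.3175  0.0139 -0.024   0.0109] (-1, -1, -1, -1, 1)
[ 6.7397  2.1116 -2.608 ] 0.008695055927653421
[9.0528 5.3722 0.1763] 0.00855712114326484
[8.6672 3.3719 2.1787] 0.019054666236945142
[ 2.6269  8.8741 -1.3271] 0.021979790490484805
[ 1.479  -0.9378  1.5802] 0.042904786253869065
[ 0.606 -0.374  0.421] [ 0.842 -0.534 -0.079] (10, 10, array([ 1.79 ,  2.821, -1.18 , -0.096,  0.015, -0.052]))
(11, 11, array([ 2.791,  1.701, -0.336, -0.039,  0.056, -0.02 ]))
[ 0.496  0.174 -0.097  2.52   3.722  0.458 -1.896]
```

Request:
{"fn": "drive_tool", "kwargs": {"plan": [[0,1.79,2.82,-1.18,-0.096,0.015,-0.052],[0,1.79,2.82,-1.18,-0.096,0.015,-0.052],[0,1.79,2.82,-1.18,-0.096,0.015,-0.052],[0,1.79,2.82,-1.18,-0.096,0.015,-0.052],[0,1.79,2.82,-1.18,-0.096,0.015,-0.052],[0,1.79,2.82,-1.18,-0.096,0.015,-0.052],[0,1.79,2.82,-1.18,-0.096,0.015,-0.052],[0,1.79,2.82,-1.18,-0.096,0.015,-0.052],[0,1.79,2.82,-1.18,-0.096,0.015,-0.052],[0,1.79,2.82,-1.18,-0.096,0.015,-0.052]]}}

```text
time_s: 4.78
eef_pos: [0.6062, -0.3734, 0.4196]
eef_rot: [0.655, 0.217, 0.702, -0.177]
ft_force: [1.2, 0.6, 0.3]
gripper_width: 0.006
grasp_force: 0.0
```

```bash
python3 log.py; python3 kin.py|head -1; python3 - <<'E'
from step import *
q0,p0,r0=load()[-1]
B=T(p0,r0)
for x,z,p in((-.08,.24,.7),(-.07,.18,.7)):
    r=ik(world((x,0),z),Rt(p,-.1,1),q0,.003); print(r.x,r.cost,row(B,T(world((x,0),z),Rt(p,-.1))))
E
```

```text
4.7833 [ 0.612  0.143 -0.155  2.241  2.984  0.739 -1.476] [ 0.606 -0.373  0.42 ] [ 0.655  0.217  0.702 -0.177] [1.232 0.585 0.28 ] 0.00562387728280244
0.0008038787407959121 [-0.033   1.5492  0.3031  0.5     0.4856  0.3268 -0.0103  0.0051  0.0017] (-1, -1, -1, -1, 1)
[-0.633 -0.06   1.035  2.421  4.28   0.24  -2.464] 0.00023350362502859445 (9, 9, array([ 2.498,  1.961, -0.932, -0.047,  0.069, -0.024]))
[ 0.78   0.141 -0.388  2.437  3.84   0.336 -2.006] 5.840844390293654e-06 (10, 10, array([ 2.788,  1.834, -0.53 , -0.042,  0.062, -0.021]))
```

Request:
{"fn": "drive_tool", "kwargs": {"plan": [[0,2.79,1.83,-0.53,-0.042,0.062,-0.021],[0,2.79,1.83,-0.53,-0.042,0.062,-0.021],[0,2.79,1.83,-0.53,-0.042,0.062,-0.021],[0,2.79,1.83,-0.53,-0.042,0.062,-0.021],[0,2.79,1.83,-0.53,-0.042,0.062,-0.021],[0,2.79,1.83,-0.53,-0.042,0.062,-0.021],[0,2.79,1.83,-0.53,-0.042,0.062,-0.021],[0,2.79,1.83,-0.53,-0.042,0.062,-0.021],[0,2.79,1.83,-0.53,-0.042,0.062,-0.021],[0,2.79,1.83,-0.53,-0.042,0.062,-0.021]]}}

```text
time_s: 5.62
eef_pos: [0.5338, -0.1594, 0.1801]
eef_rot: [0.419, 0.05, 0.906, -0.022]
ft_force: [-0.5, 0.7, 0.2]
gripper_width: 0.002
grasp_force: 0.0
```

```bash
python3 log.py; python3 - <<'E'
from fit import *
from ik import Rt
np.set_printoptions(precision=3,suppress=True)
c=save("wrist","w1.png")
R_=cv2.Rodrigues(np.array(c["rvec"],float))[0]; print("cam",-R_.T@np.array(c["tvec"]).ravel(),R_[2])
print("edge pred",proj(c,W([[-.03,0,.089],[.032,0,.095],[-.03,.045,.089],[-.03,-.045,.089]],(.603,-.15,.13))))
for k,z in(("guard_edge",.089),("guard_hinge",.095)):
    for d in ctrl.landmark_of(k,"wrist"): print(k,d["conf"],np.array(d["xy"]),onz(c,d["xy"],z))
s=ctrl.observe(); print(s["time_s"],np.array(s["eef_pos"]),np.array(s["eef_rot"]))
E
```

```text
5.6167 [ 0.673  0.156 -0.355  2.432  3.568  0.313 -1.8  ] [ 0.534 -0.159  0.18 ] [ 0.419  0.05   0.906 -0.022] [-0.494  0.684  0.171] 0.002028974665809868
cam [ 0.359 -0.141  0.229] [ 0.9   -0.098 -0.425]
edge pred [[298.044 158.512]
 [312.034 201.389]
 [359.799 150.159]
 [240.798 166.256]]
guard_edge 0.61 [295.1 157.5] [ 0.572 -0.156  0.089]
5.7667 [ 0.534 -0.16   0.181] [ 0.421  0.051  0.906 -0.022]
```

View pics/w1.png

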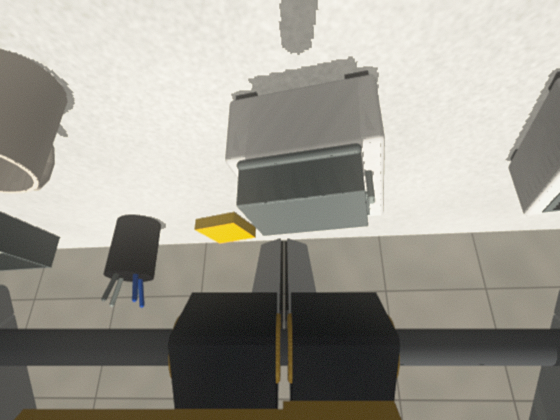

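The wrist view is upside down. It shows the guard's lower edge running (237,160) to (360,148), with its middle at (297,157), against my prediction of (298,158). The shut fingertips at (285,240) line up in front of it, so the pose is confirmed to about 2 mm. Next I descend in front of the edge.

```bash
cat > go.py <<'E'
import sys
from step import *
from station import ctrl
s=ctrl.observe(); e=s["eef_rot"]; A=T(np.array(s["eef_pos"]),R.from_quat([e[1],e[2],e[3],e[0]]))
for a in sys.argv[1:]:
    x,y,z,n=map(float,a.split(",")); B=T(world((x/1000,y/1000),z/1000),Rt(.7,-.1)); print(*row(A,B,int(n))); A=B
def cx(p): c,q=np.cos(U[2]),np.sin(U[2]); d=p-np.r_[U[:2],0]; return 1000*np.array([c*d[0]+q*d[1],-q*d[0]+c*d[1],d[2]])
p=np.array(s["eef_pos"]); Rm=R.from_quat([e[1],e[2],e[3],e[0]]).as_matrix(); print(s["time_s"],"tcp unit",cx(p),"tool z",Rm[:,2],"x",Rm[:,0],"q",np.array(s["joint_pos"]),"F",np.array(s["ft_force"]))
E
python3 go.py -61,3,81,6 -44,3,82,4
```

```text
6 3 [ 1.194  0.1    1.165 -0.001 -0.    -0.002]
4 1 [-0.286  0.097  0.3    0.     0.     0.   ]
5.7667 tcp unit [-69.49   -1.282 180.818] tool z [ 0.759 -0.083 -0.645] x [-0.641  0.073 -0.764] q [ 0.673  0.156 -0.355  2.432  3.564  0.316 -1.797] F [-0.358 -0.701 -0.337]
```

Request:
{"fn": "drive_tool", "kwargs": {"plan": [[0,1.19,0.1,1.17,0,0,0],[0,1.19,0.1,1.17,0,0,0],[0,1.19,0.1,1.17,0,0,0],[0,1.19,0.1,1.17,0,0,0],[0,1.19,0.1,1.17,0,0,0],[0,1.19,0.1,1.17,0,0,0],[0,0,0,0,0,0,0],[0,0,0,0,0,0,0]]}}

```text
time_s: 6.43
eef_pos: [0.5431, -0.1553, 0.0808]
eef_rot: [0.42, 0.051, 0.906, -0.022]
ft_force: [-0.4, -0.4, -0.3]
gripper_width: 0.004
grasp_force: 0.0
```

```bash
python3 go.py -44,3,82,4; python3 - <<'E'
from fit import *
np.set_printoptions(precision=3,suppress=True)
c=save("wrist","w2.png")
print("edge pred",proj(c,W([[-.03,0,.089],[-.03,.045,.089],[-.03,-.045,.089]],(.603,-.15,.13))))
for d in ctrl.landmark_of("guard_edge","wrist"): print(d["conf"],np.array(d["xy"]),onz(c,d["xy"],.089))
E
```

```text
4 1 [-0.273  0.107  0.279 -0.002 -0.    -0.002]
6.4333 tcp unit [-60.115   2.511  80.845] tool z [ 0.759 -0.083 -0.646] x [-0.641  0.074 -0.764] q [ 0.52   0.446 -0.227  2.455  3.303  0.605 -1.5  ] F [-0.408 -0.392 -0.255]
edge pred [[293.494 290.988]
 [370.964 287.035]
 [223.096 294.58 ]]
```

View pics/w2.png

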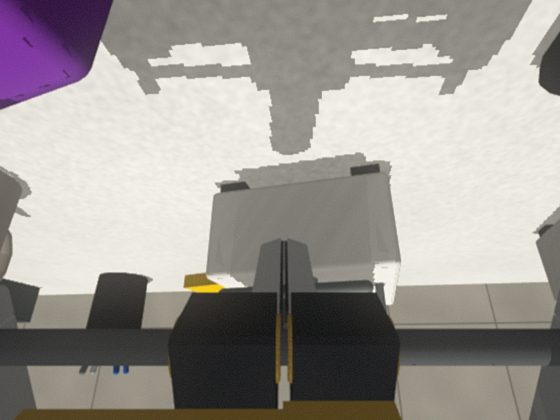

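```bash
python3 - <<'E'
from fit import *
from scipy.spatial.transform import Rotation as Ro
np.set_printoptions(precision=0,suppress=True)
s=ctrl.observe(); e=s["eef_rot"]; Rm=Ro.from_quat([e[1],e[2],e[3],e[0]]).as_matrix(); p=np.array(s["eef_pos"])
c=ctrl.camera("wrist"); f=lambda *t: proj(c,[p+Rm@np.array(t)])[0]
for x in(0,.008,.012):
  for z in(.014,-.005,-.02,-.03,-.04,-.05): print(x,z,f(x,-.0125,z),f(x,.0125,z),f(x,.045,z))
E
```

```text
0 0.014 [264. 254.] [308. 254.] [365. 254.]
0 -0.005 [261. 268.] [310. 268.] [374. 268.]
0 -0.02 [259. 282.] [313. 282.] [382. 282.]
0 -0.03 [258. 293.] [314. 293.] [388. 293.]
0 -0.04 [256. 305.] [316. 305.] [395. 305.]
0 -0.05 [254. 319.] [319. 319.] [403. 319.]
0.008 0.014 [263. 240.] [308. 240.] [366. 240.]
0.008 -0.005 [261. 254.] [311. 254.] [375. 254.]
0.008 -0.02 [259. 266.] [313. 266.] [383. 267.]
0.008 -0.03 [258. 276.] [315. 276.] [389. 276.]
0.008 -0.04 [256. 288.] [317. 288.] [397. 288.]
0.008 -0.05 [254. 300.] [319. 300.] [405. 301.]
0.012 0.014 [263. 234.] [308. 234.] [366. 234.]
0.012 -0.005 [261. 246.] [311. 246.] [375. 246.]
0.012 -0.02 [259. 258.] [313. 259.] [384. 259.]
0.012 -0.03 [257. 268.] [315. 268.] [390. 268.]
0.012 -0.04 [255. 279.] [317. 279.] [397. 279.]
0.012 -0.05 [253. 291.] [320. 291.] [406. 291.]
```

The block starts at least 59 mm behind the tips and the contact needs at most about 37 mm, so there is room. Next I go in under the edge and lift.

Request:
{"fn": "drive_tool", "kwargs": {"plan": [[0,-0.27,0.1,0.28,0,0,0],[0,-0.27,0.1,0.28,0,0,0],[0,-0.27,0.1,0.28,0,0,0],[0,-0.27,0.1,0.28,0,0,0],[0,0,0,0,0,0,0]]}}

```text
time_s: 7.0
eef_pos: [0.5584, -0.1527, 0.0816]
eef_rot: [0.42, 0.051, 0.906, -0.022]
ft_force: [-4.2, -0.3, -1.8]
gripper_width: 0.008
grasp_force: 1.8
```

```bash
python3 go.py -41,3,104,6
```

```text
6 1 [-0.323  0.012 -0.196 -0.001 -0.001 -0.002]
7.0 tcp unit [-44.588   3.145  81.624] tool z [ 0.758 -0.083 -0.647] x [-0.642  0.074 -0.763] q [ 0.497  0.454 -0.227  2.425  3.278  0.583 -1.494] F [-4.199 -0.326 -1.814]
```

A force of 4 N has appeared, so I'm looking before going on.

```bash
python3 - <<'E'
from fit import *
np.set_printoptions(precision=1,suppress=True)
c=save("scene","s2.png",(220,180,340,280),6)
print("edge",(proj(c,W([[-.03,.045,.089],[-.03,-.045,.089],[-.034,.046,.123],[-.034,-.046,.123],[.036,.046,.123],[.036,-.046,.123]],(.603,-.15,.13)))-[220,180])*6)
s=ctrl.observe(); print(s["ft_force"],s["eef_pos"])
E
```

```text
edge [[344.7 218.6]
 [160.1 283.6]
 [343.2 156.5]
 [151.1 222.5]
 [418.9 257.5]
 [221.2 329.1]]
[-3.9 -0.7 -0.7] [ 0.6 -0.2  0.1]
```

View pics/s2.png

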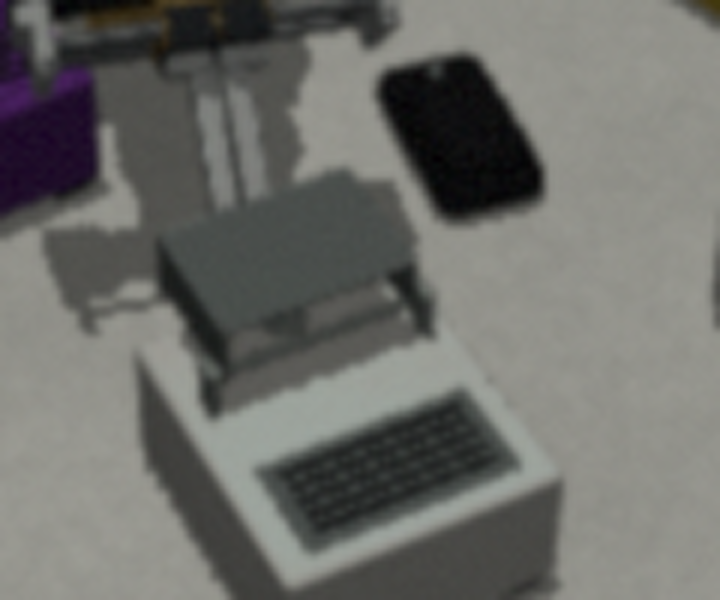

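The guard is still shut and the finger presses the bar almost straight towards the hinge, which would jam it. I'll back off, go lower, come in again, and then lift.

```bash
python3 go.py -52,3,82,2 -52,3,74,2 -42,3,74,3
```

```text
2 1 [ 0.221 -0.095 -0.283 -0.003 -0.001 -0.005]
2 1 [ 0.306 -0.     0.258  0.     0.     0.   ]
3 1 [-0.209  0.076  0.248  0.     0.     0.   ]
7.05 tcp unit [-44.585   3.148  81.729] tool z [ 0.759 -0.083 -0.646] x [-0.642  0.074 -0.763] q [ 0.497  0.454 -0.227  2.426  3.278  0.584 -1.494] F [-3.881 -0.7   -0.692]
```

Request:
{"fn": "drive_tool", "kwargs": {"plan": [[0,0.22,-0.1,-0.28,0,0,0],[0,0.22,-0.1,-0.28,0,0,0],[0,0.31,0,0.26,0,0,0],[0,0.31,0,0.26,0,0,0],[0,-0.21,0.08,0.25,0,0,0],[0,-0.21,0.08,0.25,0,0,0],[0,-0.21,0.08,0.25,0,0,0],[0,0,0,0,0,0,0]]}}

```text
time_s: 7.72
eef_pos: [0.5624, -0.1524, 0.0745]
eef_rot: [0.421, 0.051, 0.905, -0.022]
ft_force: [0.0, -0.1, -0.4]
gripper_width: 0.002
grasp_force: 0.0
```

```bash
python3 go.py -42,3,84,2 -41,3,104,4
```

```text
2 1 [-0.317 -0.012 -0.358 -0.003 -0.    -0.004]
4 1 [-0.398  0.006 -0.303  0.     0.     0.   ]
7.7167 tcp unit [-40.594   2.936  74.537] tool z [ 0.76  -0.082 -0.644] x [-0.64   0.073 -0.765] q [ 0.49   0.479 -0.223  2.418  3.271  0.603 -1.484] F [ 0.025 -0.146 -0.41 ]
```

Request:
{"fn": "drive_tool", "kwargs": {"plan": [[0,-0.32,0,-0.36,0,0,0],[0,-0.32,0,-0.36,0,0,0],[0,-0.4,0,-0.3,0,0,0],[0,-0.4,0,-0.3,0,0,0],[0,-0.4,0,-0.3,0,0,0],[0,-0.4,0,-0.3,0,0,0],[0,0,0,0,0,0,0],[0,0,0,0,0,0,0]]}}

```text
time_s: 8.38
eef_pos: [0.5613, -0.1528, 0.1043]
eef_rot: [0.421, 0.051, 0.905, -0.022]
ft_force: [-0.1, 0.2, 0.1]
gripper_width: 0.005
grasp_force: 0.2
```

```bash
python3 go.py -12,3,103,10; python3 - <<'E'
from h import *
save("scene","s3.png",(220,180,340,280),6)
E
```

```text
10 1 [-0.176  0.073  0.229 -0.001 -0.    -0.001]
8.3833 tcp unit [-41.737   2.597 104.316] tool z [ 0.76  -0.083 -0.644] x [-0.64   0.073 -0.765] q [ 0.509  0.393 -0.242  2.419  3.291  0.52  -1.52 ] F [-0.112  0.21   0.06 ]
```

View pics/s3.png

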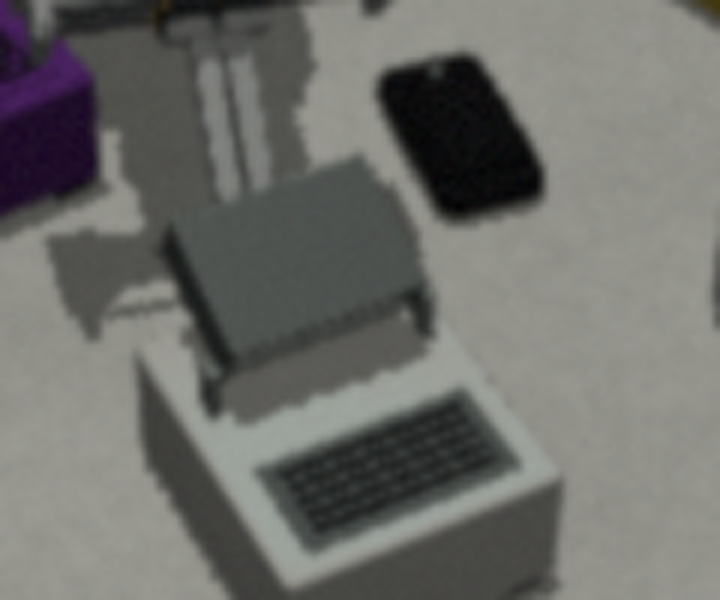

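The guard is up by about 0.3 rad: its roof tips back and its front edge at (170,235)–(360,160) has risen. I'll raise it a little more, pause, then push forward.

Request:
{"fn": "drive_tool", "kwargs": {"plan": [[0,-0.35,0,-0.3,0,0,0],[0,0,0,0,0,0,0],[0,0,0,0,0,0,0],[0,-0.1,0.08,0.26,0,0,0],[0,-0.1,0.08,0.26,0,0,0],[0,-0.1,0.08,0.26,0,0,0],[0,-0.1,0.08,0.26,0,0,0],[0,-0.1,0.08,0.26,0,0,0],[0,0,0,0,0,0,0]]}}

```text
time_s: 9.18
eef_pos: [0.575, -0.1498, 0.1035]
eef_rot: [0.42, 0.051, 0.906, -0.022]
ft_force: [-0.8, 0.6, -1.8]
gripper_width: 0.006
grasp_force: 0.6
```

```bash
python3 go.py -13,2,103,6
```

```text
6 1 [-0.153  0.028  0.193 -0.001 -0.    -0.001]
9.1833 tcp unit [-27.741   3.826 103.471] tool z [ 0.759 -0.082 -0.645] x [-0.641  0.073 -0.764] q [ 0.486  0.406 -0.238  2.392  3.265  0.506 -1.509] F [-0.761  0.577 -1.772]
```

Request:
{"fn": "drive_tool", "kwargs": {"plan": [[0,-0.15,0.03,0.19,0,0,0],[0,-0.15,0.03,0.19,0,0,0],[0,-0.15,0.03,0.19,0,0,0],[0,-0.15,0.03,0.19,0,0,0],[0,-0.15,0.03,0.19,0,0,0],[0,-0.15,0.03,0.19,0,0,0],[0,0,0,0,0,0,0]]}}

```text
time_s: 9.77
eef_pos: [0.5893, -0.1498, 0.1031]
eef_rot: [0.42, 0.051, 0.906, -0.022]
ft_force: [-5.3, 1.2, 2.3]
gripper_width: 0.003
grasp_force: 2.3
```

```bash
python3 go.py -9,2,103,2
```

```text
2 1 [-0.137  0.055  0.173 -0.003 -0.001 -0.005]
9.7667 tcp unit [-13.537   1.973 103.139] tool z [ 0.759 -0.083 -0.646] x [-0.641  0.073 -0.764] q [ 0.47   0.421 -0.234  2.362  3.249  0.491 -1.502] F [-5.255  1.186  2.315]
```

Request:
{"fn": "drive_tool", "kwargs": {"plan": [[0,-0.14,0.05,0.17,0,0,0],[0,0,0,0,0,0,0]]}}

```text
time_s: 9.93
eef_pos: [0.5902, -0.1497, 0.102]
eef_rot: [0.419, 0.051, 0.906, -0.022]
ft_force: [-6.5, -0.1, -7.2]
gripper_width: 0.003
grasp_force: 4.9
```

```bash
python3 go.py -9,2,103,2; python3 - <<'E'
from h import *
c=save("scene","s4.png",(230,190,330,270),7)
for d in ctrl.landmark_of("toggle_tip","scene")[:3]: print(d)
E
```

```text
2 1 [-0.156  0.048  0.103 -0.003 -0.002 -0.005]
9.9333 tcp unit [-12.703   1.918 101.951] tool z [ 0.757 -0.083 -0.648] x [-0.644  0.074 -0.762] q [ 0.467  0.423 -0.233  2.359  3.246  0.488 -1.5  ] F [-6.52  -0.119 -7.224]
```

View pics/s4.png

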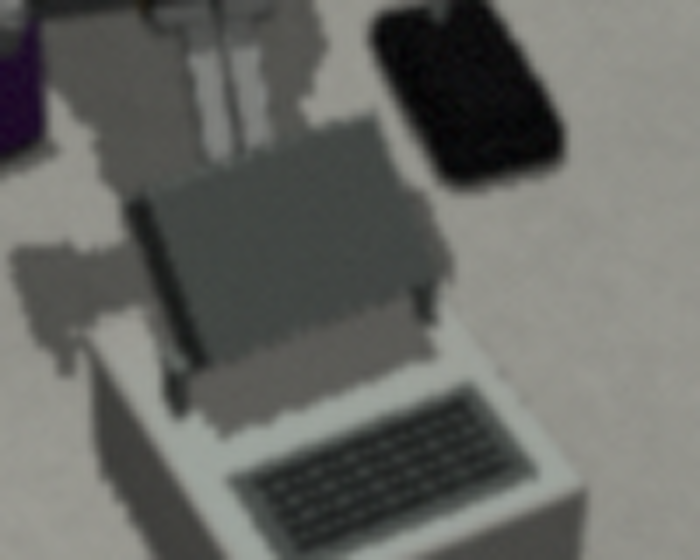

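Guard is up by about 0.65 rad, and the reaction (-6.5, -7.2) N with the tip at x≈+3 mm fits the ball at its stop. One more small push will tell.

Request:
{"fn": "drive_tool", "kwargs": {"plan": [[0,-0.1,0.05,0.2,0,0,0],[0,0,0,0,0,0,0]]}}

```text
time_s: 10.2
eef_pos: [0.5912, -0.1496, 0.1006]
eef_rot: [0.418, 0.052, 0.907, -0.022]
ft_force: [-17.2, 0.7, -2.2]
gripper_width: 0.005
grasp_force: 11.3
```

```bash
python3 go.py -41,3,103,8 -42,3,76,5
```

```text
8 1 [ 0.21  -0.073 -0.293 -0.001 -0.001 -0.001]
5 1 [ 0.426 -0.005  0.333  0.     0.     0.   ]
10.2 tcp unit [-11.684   1.942 100.613] tool z [ 0.756 -0.083 -0.65 ] x [-0.645  0.075 -0.76 ] q [ 0.464  0.426 -0.231  2.357  3.242  0.486 -1.498] F [-17.169   0.651  -2.15 ]
```

17 N straight back means the toggle is hard on its stop. I'll draw back with the guard still resting on the finger.

Request:
{"fn": "drive_tool", "kwargs": {"plan": [[0,0.2,-0.08,-0.3,0,0,0],[0,0.2,-0.08,-0.3,0,0,0],[0,0.2,-0.07,-0.3,0,0,0],[0,0.2,-0.07,-0.3,0,0,0],[0,0.2,-0.07,-0.3,0,0,0],[0,0.2,-0.07,-0.3,0,0,0],[0,0.2,-0.07,-0.3,0,0,0],[0,0.2,-0.07,-0.3,0,0,0],[0,0.2,-0.07,-0.3,0,0,0]]}}

```text
time_s: 10.95
eef_pos: [0.5606, -0.1524, 0.1066]
eef_rot: [0.421, 0.051, 0.905, -0.022]
ft_force: [-0.7, 0.0, -0.5]
gripper_width: 0.003
grasp_force: 0.1
```

```bash
python3 go.py -42,3,76,5; python3 - <<'E'
from fit import *
np.set_printoptions(precision=1,suppress=True)
for n in("wrist","scene"):
    c=save(n,"x_%s.png"%n); print(n,"on/off pred",proj(c,W([[.01,0,.103],[-.01,0,.103]],(.603,-.15,.13))))
    for d in ctrl.landmark_of("toggle_tip",n)[:4]: print(d["conf"],np.array(d["xy"]))
E
```

```text
5 1 [ 0.463 -0.002  0.399 -0.001 -0.    -0.002]
10.95 tcp unit [-42.325   3.131 106.567] tool z [ 0.76  -0.083 -0.645] x [-0.641  0.073 -0.764] q [ 0.511  0.385 -0.245  2.42   3.293  0.513 -1.523] F [-0.715  0.016 -0.465]
wrist on/off pred [[299.4 279.7]
 [293.  272.5]]
scene on/off pred [[269.  227.8]
 [265.5 222.8]]
0.38 [171.2 252.2]
0.23 [270.3 233.3]
```

Request:
{"fn": "drive_tool", "kwargs": {"plan": [[0,0.46,0,0.4,0,0,0],[0,0.46,0,0.4,0,0,0],[0,0.46,0,0.4,0,0,0],[0,0.46,0,0.4,0,0,0],[0,0.46,0,0.4,0,0,0],[0,0.27,-0.1,-0.28,0,0,0],[0,0.27,-0.1,-0.28,0,0,0],[0,0.27,-0.1,-0.28,0,0,0],[0,0.27,-0.1,-0.28,0,0,0],[0,0.27,-0.1,-0.28,0,0,0]]}}

```text
time_s: 11.98
eef_pos: [0.5412, -0.1553, 0.075]
eef_rot: [0.421, 0.051, 0.905, -0.022]
ft_force: [-0.3, -0.0, -0.8]
gripper_width: -0.001
grasp_force: 0.0
```

```bash
python3 go.py -66,3,165,6
```

```text
6 3 [-1.105 -0.009 -1.017 -0.001 -0.    -0.002]
11.9833 tcp unit [-62.017   2.751  75.014] tool z [ 0.76  -0.083 -0.645] x [-0.641  0.073 -0.764] q [ 0.519  0.464 -0.224  2.459  3.302  0.627 -1.493] F [-0.256 -0.038 -0.76 ]
```

Request:
{"fn": "drive_tool", "kwargs": {"plan": [[0,-1.1,0,-1.05,0,0,0],[0,-1.1,0,-1.05,0,0,0],[0,-1.1,0,-1.05,0,0,0],[0,-1.1,0,-1.05,0,0,0],[0,-1.1,0,-1.05,0,0,0],[0,-1.1,0,-1.05,0,0,0],[0,0,0,0,0,0,0],[0,0,0,0,0,0,0]]}}

```text
time_s: 12.65
eef_pos: [0.536, -0.1552, 0.1666]
eef_rot: [0.422, 0.051, 0.905, -0.023]
ft_force: [0.8, -0.2, -0.3]
gripper_width: 0.001
grasp_force: 0.0
```

```bash
python3 go.py; python3 - <<'E'
from h import *
save("scene","s5.png",(210,160,350,280),5)
E
```

```text
12.65 tcp unit [-67.145   3.49  166.616] tool z [ 0.761 -0.084 -0.644] x [-0.639  0.073 -0.765] q [ 0.624  0.193 -0.324  2.444  3.458  0.358 -1.697] F [ 0.775 -0.248 -0.293]
```

View pics/s5.png

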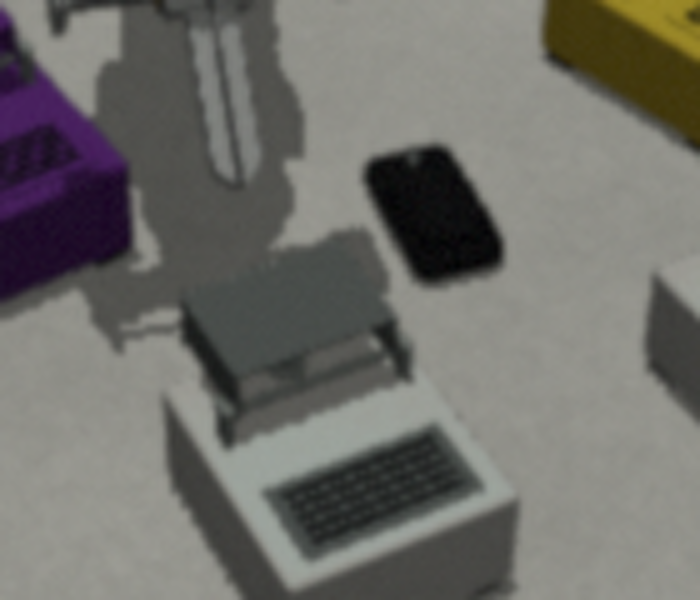

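The guard is shut again and the fingertips at (235,180) are clear of everything. Before handing in, I'll compare the opening under the hood's rear rim with the earlier picture.

```bash
python3 - <<'E'
import cv2,numpy as np
np.set_printoptions(linewidth=200)
from h import ctrl
b=cv2.cvtColor(cv2.imread("pics/scene0.png"),cv2.COLOR_BGR2GRAY); n=cv2.cvtColor(ctrl.camera("scene")["img"],cv2.COLOR_RGB2GRAY)
print(b[226:242,256:288]); print(n[226:242,256:288])
E
```

```text
[[ 76  76  74  76  76  77  75  75  78  76  75  76  76  77  77  76  76  76  77  74  76  76  73  71  74  74  75  79  63  39  30  28]
 [ 75  76  76  77  76  76  76  77  77  76  75  76  75  75  77  77  77  76  76  76  73  73  72  68  73  82  86  92  95  66  39  29]
 [ 76  75  75  76  76  75  76  76  78  75  76  74  77  77  77  75  76  73  72  72  68  72  76  82  84  87  90  99 118 102  58  32]
 [ 75  76  76  78  75  77  76  75  76  75  77  75  78  75  74  72  73  73  73  74  81  84  85  87  89  88  88  92 104 110  73  41]
 [ 76  76  77  76  76  76  75  75  77  77  75  75  71  70  66  64  73  80  84  86  87  89  90  88  87  85  83  81  80  82  69  62]
 [ 76  75  77  76  77  76  75  77  77  72  73  67  62  55  59  74  85  88  89  89  89  87  86  85  82  75  72  69  67  65  75  85]
 [ 75  76  76  76  76  74  73  70  72  64  55  56  56  55  62  76  87  90  88  89  85  82  74  71  71  66  67  63  69  72  89 109]
 [ 71  75  77  76  73  72  66  61  57  54  52  53  55  57  63  75  83  85  86  83  75  69  66  65  66  68  72  73  82  86  92  99]
 [ 57  68  74  73  71  72  71  65  59  56  55  58  5
[... 2393 characters left out ...]
 84  85  88  87  89  88  88  88  91  92  91]
 [ 31  50  76  85  88  85  83  84  81  74  70  67  65  64  62  66  74  82  85  86  86  87  87  89  88  89  90  91  95 107 112 113]
 [ 31  45  72  84  84  79  72  72  70  66  66  65  67  70  73  80  86  89  89  89  90  89  90  91  90  91  97 109 120 140 147 148]
 [ 35  43  66  78  75  70  66  66  66  69  72  74  82  86  87  89  89  89  88  88  89  91  91  97 109 113 121 140 150 155 158 156]
 [ 50  43  57  68  67  65  62  66  73  81  86  86  87  90  89  90  90  88  91  92  93  98 110 122 141 148 149 156 157 157 157 158]
 [ 72  48  54  63  68  72  73  80  84  88  90  90  89  91  91  91  91  93  98 108 112 122 142 150 156 157 158 157 157 157 158 159]]
```

```bash
python3 -c "
from station import ctrl
print(ctrl.job_done())"
```

```text
the job is handed in; nothing more can be done
None
```

I lifted the guard, pushed the toggle over to its stop (17 N reaction), let the guard close and handed the job in with the arm clear; the hood hid the toggle, so I inferred its final position from the push rather than seeing it.

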